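Set the hold-down screw of a tube-mixer cradle

ROBOT

A 6-joint arm with a two-finger parallel gripper is mounted at the origin on the work surface. World frame = base frame: x ahead of the robot, y to its left, z up, the work surface at z = 0. Lengths are in mm, angles in rad, forces in N, time in s.
With the tool pointing down it reaches from about 275 to 1000 mm from the base axis. Payload 8.4 kg.
Tool frame: the origin (TCP) lies at the very end of the fingers, on their centre line; the grasp point (between the pads) lies 19 mm behind it; z points along the fingers, y is the direction in which the jaws open and shut (so a half turn about z gives the same grasp; the last joint's range is limited). The gripper opens to 85 mm and grips with 20 to 120 N. Pads are 22 mm wide; open, the fingers measure 114 mm over their backs; the gripper's body (76 mm by 85 mm) begins 54 mm behind the grasp point. The pads swing forward as they close: fully open they stand 13 mm farther back than shut.
Start: joints at [-1.127, 0.353, 1.633, -0, 1.155, -0.002], TCP at [269.486, -563.919, 231.281] pointing down, gripper open.
Joint ranges: [-2.63, 2.63], [-0.92, 2.1], [0.06, 2.66], [-1.3, 4.44], [0, 2.69], [-3.02, 3.02]. Speed limits (rad/s): [2.22, 2.22, 2.79, 3.14, 3.14, 3.14].

INTERFACE

Orientations are given as [roll, pitch, yaw] about the fixed x, y, z axes, in that order (R = Rz(yaw) Ry(pitch) Rx(roll)).
In Python, from rig import sense, grab_frame, get_calibration, sign_off, boxes_of, trace gives the robot as it stands.
- The arm moves only by the tool servo_tool, never from a script. Its argument "rows" is a list of rows, each a list of 3 entries, a list of its own where there are three numbers: the finger opening in mm, from 0 to 85.4, then the shift along the tool's x, y, z in mm, then the turn, a rotation vector about the tool's x, y, z in degrees. A call has 1 to 8 rows; each row shifts and turns the commanded pose from where the row before left it, along the tool's axes as they then stand; what a row does not reach is not made up. A row lasts 1/8 s, in which the tool goes at most 62.5 mm and 10.7 degrees, less where a joint would pass 70% of its speed; a pose out of reach is approached as far as the arm can. A call is refused whole if a number of a shift passes 62.5 or a number of a turn 10.7, either way. A call with a gripper value outside its range is refused whole. The fingers move at their own pace and stop on an object; "force" is the grip in N (left out, the last holds). Time passes only in rows, so rows that do not move let the fingers close. It gives the time, the measured TCP pose, the force and the opening at its end, in the units of the state.
- sense(): the state, without advancing time (a new reading comes with each control period).
- grab_frame(name): name is "scene" or "top"; returns the picture (480x640x3 uint8, blue, green, red); there is no depth.
- get_calibration(name): a dict with "intrinsics" (3x3 intrinsics, pixels), "world_to_cam" (4x4, takes a point from world to camera coordinates). Camera axes: x right, y down, z forward; pixel columns grow to the right and rows downward; lengths in mm; the calibration is good to about 2 mm. A picture is of the moment at which its call begins. get_calibration takes no time and is no camera call.
- sign_off(): hands the job in, once; it reports no verdict.
Trained networks look in the newest picture that a camera, given by its name, has taken for a name from the list of things; names that differ only in an ending like _2 or _b are one class to them, and where a whole thing is asked for, a point or a joint stands for the part that bears it (a point fixed in the world has none). Each returns a list of dicts, best first, with "conf" (0 to 1); they miss things now and then, are a little off and sometimes report something else, mostly with a low value. They report only what shows in the picture. A call takes as long as a camera call.
- boxes_of(camera, thing): "centre" ([x, y, z] in mm, in the coordinates of the camera as it stood for that picture, good to about 4 mm: the middle of the surface that is visible of it).
- trace(camera, thing): "mask" (480x640 bool, what is visible of it).
The state is a dict: "clock": time; "qpos": joint angles; "qvel": joint speeds; "joint_efforts": joint torques, N m; "eef_pos": TCP position; "tcp_rot": TCP orientation; "contact_force": force on the tool from outside, world axes, zero at the start; "wrist_torque": the same for the moment, N m; "opening": opening from 0.0 (shut) to 1.0 (fully open).
Only numpy, scipy, OpenCV 4.12 (cv2) and the standard library are available. Lean on these libraries where they do the work, as an engineer would, in place of code of your own. Each camera call takes 0.05 s, during which the arm holds its last target. There are 200 camera calls.

TASK

Set the hold-down screw on the sloping mixer cradle: turn its wing handle clockwise until the foot bottoms on the tube block, then back it off a quarter of a turn and let go, so that the block keeps a little play. Leave the things standing around the cradle where they are.

Things in the scene. Friction and masses are not known exactly. Their poses are not given: they have to be found in the camera images.
- cradle: Fixed mixer cradle: grey base 220 x 190 mm (x, y) and a white tray-like bed 190 x 170 mm sloping up at 30 degrees. Origin on the bench under it, z up, x level towards the bed's high end. The screw's axis, square to the bed and pointing out of the top, leans over the low end: (-0.5, 0, 0.866) in this frame; it meets the bed's surface at (30, 0, 68) mm.
- bridge_top (a point): Top of the steel boss (28 mm across, 6 mm high) on the fixed aluminium bridge through which the screw passes, 100 mm above the bed on the screw's axis; its axes are the cradle's. The bridge's crossbar is 166 mm along y, 34 mm wide, 12 mm thick, on two posts.
- seat (a point): Where the foot lands: centre of the top of the grey tube block (150 x 115 x 50 mm) lying in the bed, on the screw's axis, z outwards along it. The block's height differs from start to start (top 50 to 62 mm above the bed) and does not change. White tube caps stand 17 mm proud near both ends of the block, clear of foot and handle.
- foot_face (a point): Centre of the underside of the screw's round rubber foot (32 mm across, 8 mm thick, does not turn), on the screw's axis, axes as the seat's. Its height over the seat along z is the gap: 0 when bottomed, 3 mm a quarter turn later, 4.5 to 8.1 mm at the start.
- wing_grip (a point): Centre of the black wing handle: a straight bar 84 mm long (x), 14 mm thick (y), 30 mm high (z, the screw's axis, outwards), 91 mm out from the foot's face. Under it a 12 mm stem, 26 mm or more free. Right-hand quick thread: clockwise seen from outside sinks foot and handle 12 mm a turn. Turns with 0.07 N m, stays where left, hard stop at the bottom, 0.38 to 0.67 turn from the start.
- tube_rack: Loose blue tube rack 115 x 80 mm, 93 mm high over the caps, beside the cradle; origin under its centre. Not part of the job.
- puck: Loose round terracotta-coloured centrifuge carrier on a black foot, 90 mm across, 80 mm high, beside the cradle; origin under its centre. Not part of the job.
- slide_box: Loose flat lidded box 82 x 112 mm, 38 mm high, before the low end of the cradle; origin under its centre. Not part of the job.

How it is judged:
By the outcome, as a careful person would: the job done as asked, in the order asked, and still so for the second after the job is handed in, with the robot touching nothing.
It also fails if it takes over 67 s, if anything falls off the work surface, if the arm or the gripper's body presses on something with over 40 N, if the wrist force passes 120 N, or if a joint passes its speed limit or range.

## Working session

There is one attempt and no reset: what is moved stays moved. The work goes in short steps, Python scripts to look and compute and a tool call to move; the robot and the scene stay as the last step left them, time stands still between calls to the robot, and variables do not carry over. Pictures are saved under pics/ and viewed, about 8 in all and at most 12, crops included, and the job is handed in when it is done.

Besides the shell and the picture viewer there is one more tool, called after "Request:" as name([rows], argument=value, ...), one row to a line, values as JSON. servo_tool: Moves the arm, as the interface text tells. Its arguments: {"type":"object","properties":{"rows":{"type":"array","items":{"type":"array"}},"force":{"type":"number"}},"required":["rows"]}

```bash
mkdir -p pics; ls
python3 - <<'E'
from rig import *
import cv2,numpy as np
print(sense())
for c in("scene","top"):
    f=grab_frame(c);cv2.imwrite(f"pics/{c}0.png",f)
    k=get_calibration(c);M=np.array(k["world_to_cam"]);print(c,np.array(k["intrinsics"]).tolist(),M.round(3).tolist())
    for t in("cradle","wing_grip","bridge_top","foot_face","seat","tube_rack","puck","slide_box"):
        try:
            for b in boxes_of(c,t)[:2]:
                p=np.linalg.inv(M)@np.r_[b["centre"],1];print(t,round(b["conf"],2),p[:3].round(1))
        except Exception as e:print(t,e)
print(sense()["clock"])
E
```

```text
pics
{'clock': 0.0, 'qpos': array([-1.12739889e+00,  3.53623916e-01,  1.63416564e+00,  1.25214417e-05,
        1.15520509e+00, -2.37051812e-03]), 'qvel': array([-0.00100254,  0.0006703 ,  0.00093388, -0.00040997, -0.00223093,
        0.00121727]), 'joint_efforts': array([-3.38245831e-03, -6.05272794e+01, -3.42063832e+01, -3.85959056e-04,
        9.51005670e-03, -7.00952069e-05]), 'eef_pos': array([ 269.2770571 , -563.46795817,  230.56333967]), 'tcp_rot': array([-3.14019069e+00, -1.47719128e-05,  4.45762884e-01]), 'contact_force': array([ 0.18430914, -0.7367658 ,  1.81827327]), 'wrist_torque': array([-0.01044256,  0.02739432,  0.03557122]), 'opening': 1.0004068081858497}
scene [[434.8639553568921, 0.0, 311.2421072029152], [0.0, 434.8639553568921, 234.63878606819478], [0.0, 0.0, 1.0]] [[-0.38, 0.925, 0.002, 146.312], [0.569, 0.235, -0.788, -185.918], [-0.729, -0.298, -0.616, 1385.894], [0.0, 0.0, 0.0, 1.0]]
cradle 0.63 [632.7  39.9 107.7]
wing_grip 0.73 [536.5  39.1 204.8]
bridge_top 0.17 [537.2  34.9 198.9]
foot_face 0.61 [539.3  38.9 201.9]
foot_face 0.39 [629.1  42.6 105.9]
seat 0.23 [722.  210.4  59.9]
tube_rack 0.95 [ 480.6 -170.2   66.9]
puck 0.83 [720.7 210.7  58.9]
puck 0.64 [631.9  37.8 108. ]
slide_box 0.92 [426.7 100.8  29. ]
top [[509.7910740487125, 0.0, 315.0265440153516], [0.0, 509.7910740487125, 241.7737382595609], [0.0, 0.0, 1.0]] [[-0.012, -1.0, -0.023, 79.625], [-0.989, 0.016, -0.144, 532.48], [0.145, 0.021, -0.989, 1135.073], [0.0, 0.0, 0.0, 1.0]]
cradle 0.79 [567.3  15.8 120.4]
wing_grip 0.51 [689.1 198.9  63.9]
bridge_top 0.71 [565.7  14.2 122.2]
bridge_top 0.28 [582.1  18.9 144.2]
foot_face 0.81 [520.3  36.1 220.8]
seat 0.9 [581.5  16.4 142.8]
tube_rack 0.88 [ 463.4 -181.7   66.4]
puck 0.73 [691.6 199.3  61.9]
0.9
```

View pics/scene0.png

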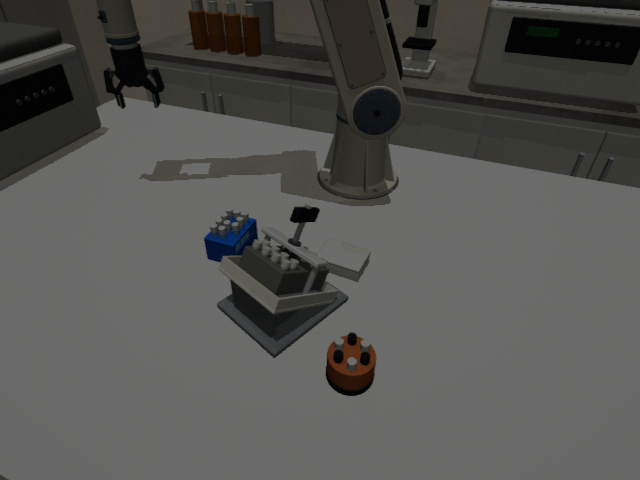

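View pics/top0.png

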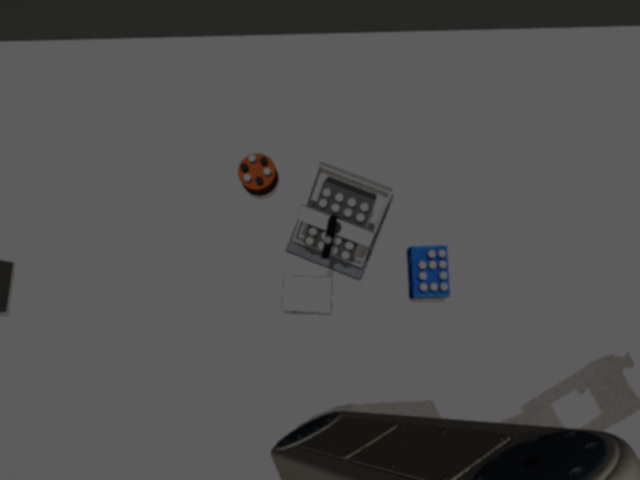

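Run:
```python
import cv2,numpy as np
def crop(n,x0,y0,w,h,s,g,o):
    f=cv2.imread(n)[y0:y0+h,x0:x0+w];f=cv2.resize(f,None,fx=s,fy=s,interpolation=cv2.INTER_CUBIC)
    f=(255*(f/f.max())**g).astype('uint8')
    for v in range(0,w,10):
        cv2.line(f,(v*s,0),(v*s,4 if v%20 else 10),(0,255,0),1)
        if v%20==0:cv2.putText(f,str(x0+v),(v*s+2,18),0,.38,(0,255,0),1)
    for v in range(0,h,10):
        cv2.line(f,(0,v*s),(4 if v%20 else 10,v*s),(0,255,0),1)
        if v%20==0:cv2.putText(f,str(y0+v),(10,v*s+4),0,.38,(0,255,0),1)
    cv2.imwrite(o,f)
crop("pics/scene0.png",210,195,150,150,4,.6,"pics/sc1.png")
crop("pics/top0.png",270,150,150,140,4,.6,"pics/tc1.png")
```

```text
(no output)
```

View pics/sc1.png

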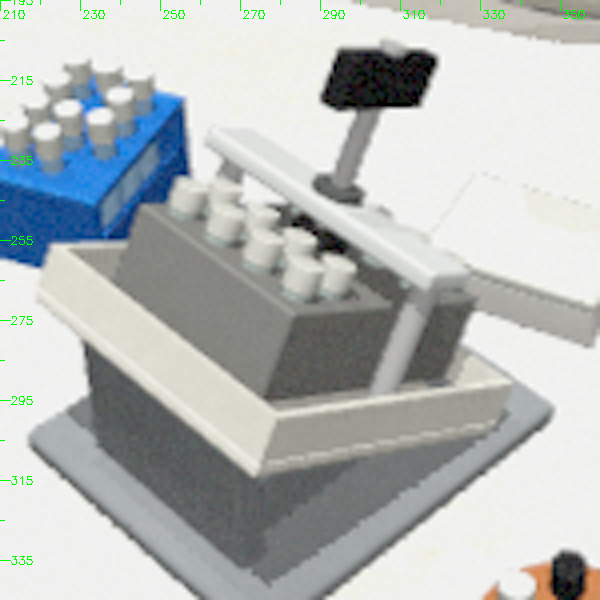

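View pics/tc1.png

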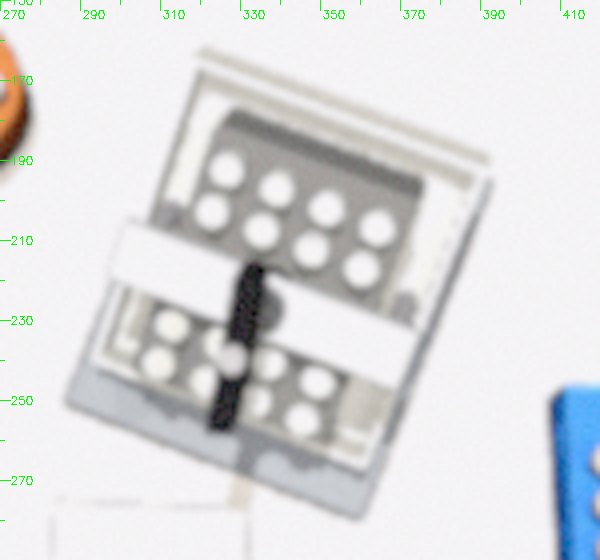

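```bash
cat > fit.py <<'E'
import cv2,numpy as np
from rig import *
from scipy.optimize import least_squares
from scipy.spatial.transform import Rotation as Ro
cal={c:(np.array(get_calibration(c)["intrinsics"]),np.array(get_calibration(c)["world_to_cam"])) for c in("scene","top")}
def proj(c,P):
    K,M=cal[c];q=(np.atleast_2d(P)@M[:3,:3].T+M[:3,3])@K.T;return q[:,:2]/q[:,2:]
def frame(yaw):
    R=Ro.from_euler('z',yaw).as_matrix()
    return R@[.866,0,.5],R@[0,1,0],R@[-.5,0,.866]
def base(p): return np.r_[p[0],p[1],0]+Ro.from_euler('z',p[2]).as_matrix()@[30,0,68]
def hbox(p):
    u,v,n=frame(p[2]);c=base(p)+p[3]*n;a=np.cos(p[4])*u+np.sin(p[4])*v;b=np.cross(n,a)
    return c,a,b,n,np.array([c+i*42*a+j*7*b+k*15*n for i in(-1,1) for j in(-1,1) for k in(-1,1)])
E
python3 - <<'E'
from fit import *
masks={}
for c,seed,t in(("scene",(306,215),60),("top",(331,225),28)):
    g=cv2.imread(f"pics/{c}0.png").max(2);
    print(c,[int(g[seed[1],seed[0]+d]) for d in range(-30,31,3)])
    roi=np.zeros_like(g);x,y=seed;roi[y-25:y+45,x-30:x+30]=1
    n,l=cv2.connectedComponents(((g<t)&(roi>0)).astype('uint8'));m=l==l[seed[1],seed[0]]
    ys,xs=np.nonzero(m);masks[c]=np.c_[xs,ys].astype(float);print(m.sum(),xs.min(),xs.max(),ys.min(),ys.max())
dirs=[np.array([np.cos(t),np.sin(t)]) for t in np.arange(0,2*np.pi,np.pi/8)]
pts=[("top",94,-1,1,(297.5,219.5),1),("top",94,-1,-1,(368.75,247.5),1),("top",82,1,1,(303,204.3),.5),("top",82,1,-1,(374.5,232.5),.5),
("scene",94,-1,-1,(263.75,226.5),1),("scene",94,-1,1,(326.75,262.5),1),("scene",94,1,1,(319.25,265),1),("scene",94,1,-1,(261.75,230),1)]
def res(p,full=False):
    u,v,n=frame(p[2]);r=[]
    for c,h,a,b,px,w in pts: r+=list(w*(proj(c,base(p)+h*n+17*a*u+83*b*v)[0]-px))
    H=hbox(p)[4]
    for c in masks:
        q=proj(c,H)
        for d in dirs: r.append(((q@d).max()-(masks[c]@d).max()-.4)*.7)
    return np.array(r)
best=None
for ph in np.arange(0,np.pi,.3):
    s=least_squares(res,[560,10,-.33,152,ph],loss='soft_l1')
    if best is None or s.cost<best.cost:best=s
p=best.x;print(p,np.degrees(p[[2,4]]),best.cost);print(best.fun.round(1))
c,a,b,n,_=hbox(p);print("handle",c,"axis",n,"bar",a)
np.save("p.npy",p)
for cc in masks:
    f=cv2.imread(f"pics/{cc}0.png");print(cc,proj(cc,c))
E
```

```text
scene [108, 109, 109, 108, 109, 50, 5, 5, 2, 1, 3, 4, 3, 4, 105, 109, 108, 109, 108, 107, 108]
558 288 319 207 246
top [58, 74, 55, 45, 74, 89, 93, 94, 89, 27, 6, 6, 21, 51, 93, 93, 92, 84, 67, 51, 44]
181 327 338 214 238
[ 5.67515105e+02  2.28991129e+01 -3.88306280e-01  1.40173412e+02
  3.14797252e+00] [-22.24831102 180.36553915] 133.6645619908657
[ -2.4  -1.2  -0.3  -0.9  -1.   -1.    0.1  -1.    8.5  -0.4   1.8  -0.5
  -1.1  -2.4  -0.5  -4.3  -0.2   1.8  -0.7  -6.1 -10.7  -8.1  -4.6  -0.7
   3.3   1.8  -0.5  -2.7  -4.6  -5.8  -4.2  -2.4   2.1  -0.8   4.6   8.5
  11.1  12.   12.4   9.5   5.2  -0.9   0.6   1.9   2.3   2.5   4.    3.7]
handle [530.41278809  38.07679492 189.39017444] axis [-0.46277583  0.18931067  0.866     ] bar [-0.80392697  0.32197455 -0.49998982]
scene [[301.56260123 222.49819087]]
top [[330.27535019 232.2999384 ]]
```

```bash
cat > s2.py <<'E'
from fit import *
masks={"scene":np.array([(338,47),(437,53),(437,65),(420,107),(327,109),(321,98)])/4+[210,195],
"top":np.array([(247,263),(267,265),(262,300),(237,425),(230,432),(210,431),(206,422)])/4+[270,150]}
dirs=[np.array([np.cos(t),np.sin(t)]) for t in np.arange(0,2*np.pi,np.pi/8)]
pts=[("top",94,-1,1,(297.5,219.5),1),("top",94,-1,-1,(368.75,247.5),1),("top",82,1,1,(303,204.3),.5),("top",82,1,-1,(374.5,232.5),.5),
("scene",94,-1,-1,(271.5,227.5),.5),("scene",94,-1,1,(326.75,262.5),1),("scene",94,1,1,(318.5,264),1),("scene",94,1,-1,(263,226.7),1)]
def res(p):
    u,v,n=frame(p[2]);r=[]
    for c,h,a,b,px,w in pts: r+=list(w*(proj(c,base(p)+h*n+17*a*u+83*b*v)[0]-px))
    H=hbox(p)[4]
    for c in masks:
        q=proj(c,H)
        for d in dirs: r.append(((q@d).max()-(masks[c]@d).max())*.7)
    return np.array(r)
best=None
for ph in np.arange(0,np.pi,.3):
    s=least_squares(res,[560,10,-.33,152,ph],loss='soft_l1')
    if best is None or s.cost<best.cost:best=s
p=best.x;print(p,np.degrees(p[[2,4]]),best.cost);print(best.fun.round(1))
c,a,b,n,_=hbox(p);print("handle",c,"axis",n,"bar",a)
np.save("p.npy",p)
for i,cc in enumerate(masks):
    f=cv2.imread(f"pics/{cc}0.png");x0,y0=[(210,195),(270,150)][i];f=f[y0:y0+150,x0:x0+150];f=cv2.resize(f,None,fx=4,fy=4,interpolation=cv2.INTER_CUBIC);f=(255*(f/f.max())**.5).astype('uint8')
    u,v,n=frame(p[2]);B=base(p);H=hbox(p)[4]
    def L(A,C,col):
        q=((proj(cc,[A,C])-[x0,y0])*4+2).astype(int);cv2.line(f,tuple(map(int,q[0])),tuple(map(int,q[1])),col,1)
    for e in[(0,1),(2,3),(4,5),(6,7),(0,2),(1,3),(4,6),(5,7),(0,4),(1,5),(2,6),(3,7)]:L(H[e[0]],H[e[1]],(0,0,255))
    Q=[B+94*n+17*s*u+83*t*v for s,t in((1,1),(1,-1),(-1,-1),(-1,1))]
    for k in range(4):L(Q[k],Q[k-1],(255,0,0))
    O=np.r_[p[:2],0];R=Ro.from_euler('z',p[2]).as_matrix();Q=[O+R@[s*110,t*95,0] for s,t in((1,1),(1,-1),(-1,-1),(-1,1))]
    for k in range(4):L(Q[k],Q[k-1],(0,160,0))
    L(B,B+140*n,(255,0,255))
    cv2.imwrite(f"pics/o_{cc}.png",f)
a,b=[cv2.imread(f"pics/o_{c}.png") for c in masks];cv2.imwrite("pics/o.png",cv2.resize(np.hstack([a,b]),(800,400),interpolation=cv2.INTER_AREA))
E
python3 s2.py
```

```text
[ 5.65014625e+02  2.23484314e+01 -3.97451426e-01  1.56844304e+02
  1.94499132e-01] [-22.77228926  11.1439794 ] 16.724522275124173
[-2.2 -0.4 -0.2  0.6 -0.7 -0.5  0.2 -0.2  0.7 -1.1  1.8 -1.1 -0.4 -2.1
 -1.1 -1.9  0.4 -0.2 -0.2 -0.1  0.8  0.   0.5  1.2  1.   0.4  0.5  0.5
  0.7  0.3  0.1  0.3 -0.1  0.2  0.7  0.7  0.6  0.2  0.6  0.8  0.3  2.6
  2.2  2.1  1.7  1.   0.7  0.4]
handle [520.36695748  41.09117865 203.82716724] axis [-0.46102523  0.19353484  0.866     ] bar [ 0.85825069 -0.15067255  0.4905723 ]
```

View pics/o.png

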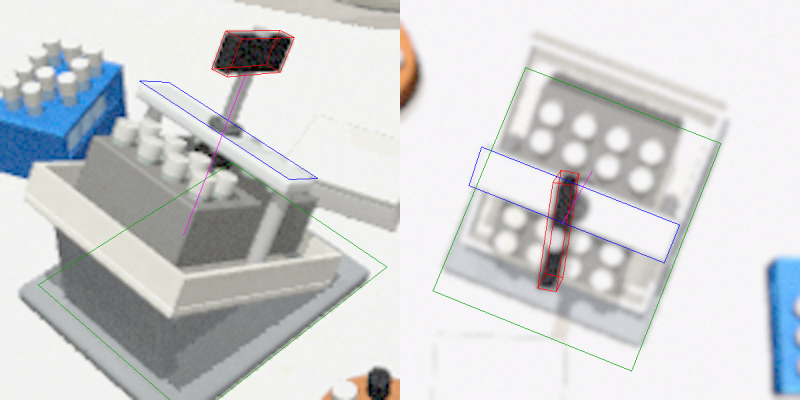

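Run:
```python
from fit import *
p=np.load("p.npy")
def tri(s,t):
    f=lambda X:np.r_[proj("scene",X)[0]-s,proj("top",X)[0]-t]
    r=least_squares(f,[540,30,180]);print(r.x.round(1),r.fun.round(2));return r.x
print("boss");b=tri((294.5,241.75),(337,227.5));print("model",(base(p)+100*frame(p[2])[2]).round(1))
print("cap");c=tri((308,206.0),(328,239.3));d=c-b;print(np.linalg.norm(d),d/np.linalg.norm(d))
print("bar +u-y,-u+y top corners")
tri((326.75,262.5),(297.5,219.5));tri((271.5,227.5),(368.75,247.5))
u,v,n=frame(p[2]);B=base(p);print(B+94*n-17*u+83*v,B+94*n-17*u-83*v)
print("base corners");tri((217.5,305),(359.75,280));
```

```text
boss
[546.2  25.9 148.1] [-1.23 -0.09 -1.17  0.49]
model [546.6  30.1 154.6]
cap
[511.6  43.6 218.9] [-0.32 -0.02 -0.29  0.12]
80.79569599736338 [-0.42821683  0.21895521  0.87674909]
bar +u-y,-u+y top corners
[567.7 107.1 136.5] [-0.15 -0.01 -0.15  0.05]
[505.8 -43.5 136. ] [ 0.38  0.04  0.34 -0.15]
[567.89212445 111.15724448 140.904     ] [503.63855626 -41.90313241 140.904     ]
base corners
[ 497.3 -126.1 -165.6] [ 34.12   3.67  31.04 -14.98]
```

```bash
cat > go.py <<'E'
from fit import *
import sys
def target(out,sgn=-1,extra=0,c=None):
    p=np.load("p.npy");c0,a,b,n,_=hbox(p)
    if c is not None:c0=c
    a=a*sgn;R=np.c_[a,np.cross(-n,a),-n]@Ro.from_euler('z',extra,degrees=True).as_matrix()
    return c0+out*n,R
def delta(P,R):
    s=sense();R0=Ro.from_euler('xyz',s["tcp_rot"]).as_matrix()
    print("t",s["clock"],"q",s["qpos"].round(3),"pos",s["eef_pos"].round(1),"F",s["contact_force"].round(1),"T",s["wrist_torque"].round(2),"op",s["opening"])
    print("shift tool",(R0.T@(P-s["eef_pos"])).round(1),"rotvec deg",np.degrees(Ro.from_matrix(R0.T@R).as_rotvec()).round(1))
if __name__=="__main__":
    for sg in(-1,1):delta(*target(float(sys.argv[1]),sg))
E
python3 go.py 70
```

```text
t 0.9 q [-1.127  0.353  1.633  0.     1.155 -0.002] pos [ 269.5 -563.9  231.3] F [-0.3  0.   0.4] T [ 0.   -0.    0.04] op 0.9970806861511666
shift tool [ 463.9 -463.9  -33.1] rotvec deg [ -34.   -19.4 -138.7]
t 0.9 q [-1.127  0.353  1.633  0.     1.155 -0.002] pos [ 269.5 -563.9  231.3] F [-0.3  0.   0.4] T [ 0.   -0.    0.04] op 0.9970806861511666
shift tool [ 463.9 -463.9  -33.1] rotvec deg [-15.1  26.5  36.3]
```

Request:
servo_tool([
  [50,[29,-29,-2],[0,0,0]],
  [50,[29,-29,-2],[0,0,0]],
  [50,[29,-29,-2],[0,0,0]],
  [50,[29,-29,-2],[0,0,0]],
  [50,[29,-29,-2],[0,0,0]],
  [50,[29,-29,-2],[0,0,0]],
  [50,[29,-29,-2],[0,0,0]],
  [50,[29,-29,-2],[0,0,0]],
])

```text
clock: 1.9
eef_pos: [379.1, -253.4, 247.5]
tcp_rot: [3.141, -0.0, 0.446]
contact_force: [0.4, -0.7, -0.4]
opening: 0.583
```

Request:
servo_tool([
  [50,[29,-29,-2],[0,0,0]],
  [50,[29,-29,-2],[0,0,0]],
  [50,[29,-29,-2],[0,0,0]],
  [50,[29,-29,-2],[0,0,0]],
  [50,[29,-29,-2],[0,0,0]],
  [50,[29,-29,-2],[0,0,0]],
  [50,[29,-29,-2],[0,0,0]],
  [50,[29,-29,-2],[0,0,0]],
])

```text
clock: 2.9
eef_pos: [488.5, 56.2, 263.6]
tcp_rot: [3.141, -0.001, 0.446]
contact_force: [0.5, -0.5, -0.3]
opening: 0.591
```

Request:
servo_tool([
  [50,[0,0,0],[-2.1,-1.2,-8.7]],
  [50,[0,0,0],[-2.1,-1.2,-8.7]],
  [50,[0,0,0],[-2.1,-1.2,-8.7]],
  [50,[0,0,0],[-2.1,-1.2,-8.7]],
  [50,[0,0,0],[-2.1,-1.2,-8.7]],
  [50,[0,0,0],[-2.1,-1.2,-8.7]],
  [50,[0,0,0],[-2.1,-1.2,-8.7]],
  [50,[0,0,0],[-2.1,-1.2,-8.7]],
])

```text
clock: 3.9
eef_pos: [488.1, 54.9, 263.4]
tcp_rot: [3.003, 0.287, 1.657]
contact_force: [0.6, -0.4, -0.6]
opening: 0.584
```

Request:
servo_tool([
  [50,[0,0,0],[-2.1,-1.2,-8.7]],
  [50,[0,0,0],[-2.1,-1.2,-8.7]],
  [50,[0,0,0],[-2.1,-1.2,-8.7]],
  [50,[0,0,0],[-2.1,-1.2,-8.7]],
  [50,[0,0,0],[-2.1,-1.2,-8.7]],
  [50,[0,0,0],[-2.1,-1.2,-8.7]],
  [50,[0,0,0],[-2.1,-1.2,-8.7]],
  [50,[0,0,0],[-2.1,-1.2,-8.7]],
])

```text
clock: 4.9
eef_pos: [487.9, 54.9, 263.4]
tcp_rot: [-3.029, 0.505, 2.98]
contact_force: [0.1, 0.1, 0.5]
opening: 0.585
```

```bash
python3 go.py 70
```

```text
t 4.9 q [ 0.342 -0.08   2.178 -0.527  0.716 -0.693] pos [487.9  54.9 263.4] F [0.1 0.1 0.5] T [0.14 0.25 0.05] op 0.5850691550488117
shift tool [-0.7 -0.4 -0.8] rotvec deg [ 0.2 -0.4  0.7]
t 4.9 q [ 0.342 -0.08   2.178 -0.527  0.716 -0.693] pos [487.9  54.9 263.4] F [0.1 0.1 0.5] T [0.14 0.25 0.05] op 0.5850691550488117
shift tool [-0.7 -0.4 -0.8] rotvec deg [   0.6    0.4 -179.3]
```

```bash
cat > look.py <<'E'
import cv2,numpy as np,sys
from rig import *
o=[]
for c,(x,y) in(("scene",(230,130)),("top",(265,150))):
    f=grab_frame(c);cv2.imwrite(f"pics/{c}_{sys.argv[1]}.png",f);f=f[y:y+130,x:x+130]
    f=cv2.resize(f,(400,400),interpolation=cv2.INTER_CUBIC);o.append((255*(f/f.max())**.5).astype('uint8'))
cv2.imwrite(f"pics/v_{sys.argv[1]}.png",np.hstack(o))
E
python3 look.py 1
```

```text
(no output)
```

View pics/v_1.png

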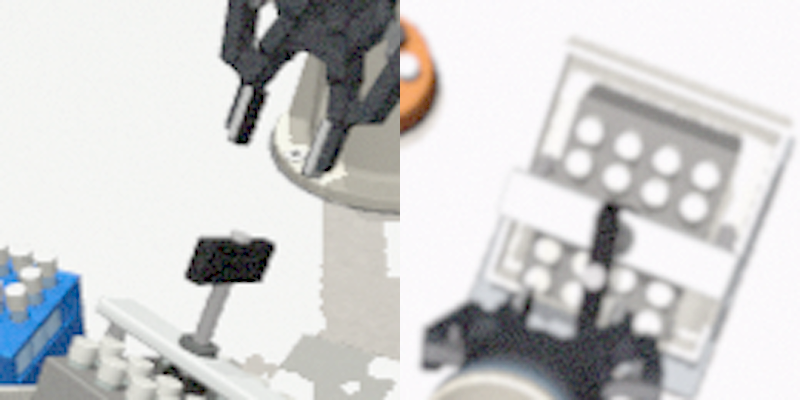

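Request:
servo_tool([
  [50,[-0.7,-0.4,12],[0.2,-0.4,0.7]],
  [50,[0,0,15],[0,0,0]],
  [50,[0,0,15],[0,0,0]],
  [50,[0,0,15],[0,0,0]],
  [50,[0,0,15],[0,0,0]],
  [50,[0,0,12],[0,0,0]],
  [50,[0,0,0],[0,0,0]],
])

```text
clock: 5.88
eef_pos: [527.0, 37.7, 189.7]
tcp_rot: [-3.032, 0.511, 2.961]
contact_force: [-0.1, -0.1, 0.9]
opening: 0.582
```

```bash
python3 go.py -15; python3 look.py 2
```

```text
t 5.875 q [ 0.271  0.096  2.204 -0.676  0.519 -0.551] pos [527.   37.7 189.7] F [-0.1 -0.1  0.9] T [0.04 0.2  0.04] op 0.5819539635031794
shift tool [-0.7  0.4 -0.9] rotvec deg [-0.1 -0.1 -0.3]
t 5.875 q [ 0.271  0.096  2.204 -0.676  0.519 -0.551] pos [527.   37.7 189.7] F [-0.1 -0.1  0.9] T [0.04 0.2  0.04] op 0.5819539635031794
shift tool [-0.7  0.4 -0.9] rotvec deg [-2.000e-01  1.000e-01  1.797e+02]
```

View pics/v_2.png

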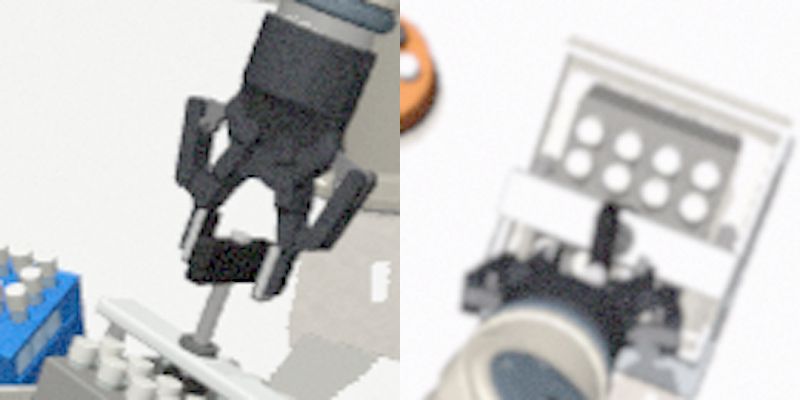

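Request:
servo_tool([
  [30,[0,0,0],[0,0,0]],
  [20,[0,0,0],[0,0,0]],
  [15,[0,0,0],[0,0,0]],
  [10,[0,0,0],[0,0,0]],
  [10,[0,0,0],[0,0,0]],
  [10,[0,0,0],[0,0,0]],
], force=30)

```text
clock: 6.72
eef_pos: [527.2, 37.7, 191.3]
tcp_rot: [-3.033, 0.513, 2.961]
contact_force: [-2.7, -2.2, 5.6]
opening: 0.157
```

```bash
cat > st.py <<'E'
from fit import *
s=sense();R=Ro.from_euler('xyz',s["tcp_rot"]).as_matrix();p=np.load("p.npy");c,a,b,n,_=hbox(p)
x=R[:,0];u,v,_n=frame(p[2]);d=s["eef_pos"]-c
print("t",s["clock"],"q6",np.degrees(s["qpos"][5]).round(2),"ang(cw)",np.degrees(np.arctan2(-x@v,x@u)).round(2),"off u,v,n",np.round([d@u,d@v,d@n],1),"tilt",np.degrees(np.arccos(min(1,-R[:,2]@n))).round(2),"Ftool",(R.T@s["contact_force"]).round(1),"Ttool",(R.T@s["wrist_torque"]).round(3),"open mm",85.4*s["opening"], "speed q6",s["qvel"][5].round(4),"eff6",s["joint_efforts"][5].round(3))
E
python3 st.py
```

```text
t 6.725 q6 -31.57 ang(cw) 169.2 off u,v,n [  0.3  -0.5 -14.6] tilt 0.39 Ftool [-0.8 -3.3 -5.7] Ttool [0.769 0.109 0.022] open mm 13.381384694387878 speed q6 -0.0007 eff6 -0.063
```

Request:
servo_tool([
  [10,[0,0,0.17],[0,0,5]],
  [10,[0,0,0.17],[0,0,5]],
  [10,[0,0,0.17],[0,0,5]],
  [10,[0,0,0.17],[0,0,5]],
  [10,[0,0,0.17],[0,0,5]],
  [10,[0,0,0.17],[0,0,5]],
  [10,[0,0,0],[0,0,0]],
])

```text
clock: 7.6
eef_pos: [527.7, 37.5, 190.4]
tcp_rot: [2.954, 0.492, 2.36]
contact_force: [-2.5, -2.2, 7.0]
opening: 0.156
```

```bash
python3 st.py
```

```text
t 7.6 q6 -1.39 ang(cw) -160.73 off u,v,n [  0.4  -0.5 -15.6] tilt 0.39 Ftool [-3.1 -2.1 -6.7] Ttool [ 0.617 -0.281  0.103] open mm 13.345028499452045 speed q6 -0.0317 eff6 0.474
```

Request:
servo_tool([
  [10,[0,0,0.27],[0,0,8]],
  [10,[0,0,0.27],[0,0,8]],
  [10,[0,0,0.27],[0,0,8]],
  [10,[0,0,0.27],[0,0,8]],
  [10,[0,0,0.27],[0,0,8]],
  [10,[0,0,0.27],[0,0,8]],
  [10,[0,0,0.27],[0,0,8]],
  [10,[0,0,0.27],[0,0,8]],
])

```text
clock: 8.6
eef_pos: [528.9, 37.1, 188.7]
tcp_rot: [2.62, 0.058, 1.272]
contact_force: [-3.2, -2.9, 6.9]
opening: 0.159
```

```bash
python3 st.py
```

```text
t 8.6 q6 63.03 ang(cw) -96.56 off u,v,n [  0.5  -0.4 -17.8] tilt 0.39 Ftool [-4.1  1.4 -6.9] Ttool [-0.035 -0.688 -0.049] open mm 13.557030105744246 speed q6 1.1129 eff6 -1.773
```

Request:
servo_tool([
  [10,[0,0,0.2],[0,0,6]],
  [10,[0,0,0.2],[0,0,6]],
  [10,[0,0,0.2],[0,0,6]],
  [10,[0,0,0.2],[0,0,6]],
  [10,[0,0,0.2],[0,0,6]],
  [10,[0,0,0],[0,0,0]],
])

```text
clock: 9.35
eef_pos: [529.4, 36.9, 187.9]
tcp_rot: [2.653, -0.198, 0.816]
contact_force: [-2.7, -3.1, 5.9]
opening: 0.159
```

```bash
python3 st.py
```

```text
t 9.35 q6 92.98 ang(cw) -66.72 off u,v,n [  0.7  -0.4 -18.8] tilt 0.39 Ftool [-2.9  3.2 -5.7] Ttool [-0.611 -0.585  0.092] open mm 13.615738374468654 speed q6 -0.0395 eff6 0.592
```

Request:
servo_tool([
  [10,[0,0,0.13],[0,0,4]],
  [10,[0,0,0.13],[0,0,4]],
  [10,[0,0,0.13],[0,0,4]],
  [10,[0,0,0],[0,0,0]],
])

```text
clock: 9.85
eef_pos: [529.6, 36.8, 187.6]
tcp_rot: [2.7, -0.292, 0.624]
contact_force: [-2.5, -3.9, 6.1]
opening: 0.16
```

```bash
python3 st.py
```

```text
t 9.85 q6 104.99 ang(cw) -54.75 off u,v,n [  0.7  -0.4 -19.2] tilt 0.39 Ftool [-2.4  4.6 -5.7] Ttool [-0.833 -0.432  0.089] open mm 13.630263479950951 speed q6 -0.0242 eff6 0.363
```

Request:
servo_tool([
  [10,[0,0,0.13],[0,0,4]],
  [10,[0,0,0.13],[0,0,4]],
  [10,[0,0,0.13],[0,0,4]],
  [10,[0,0,0],[0,0,0]],
])

```text
clock: 10.35
eef_pos: [529.8, 36.6, 187.3]
tcp_rot: [2.767, -0.376, 0.421]
contact_force: [-1.5, -3.2, 6.5]
opening: 0.161
```

```bash
python3 st.py
```

```text
t 10.35 q6 117.04 ang(cw) -42.76 off u,v,n [  0.7  -0.5 -19.5] tilt 0.39 Ftool [-0.1  4.7 -5.7] Ttool [-0.977 -0.278  0.116] open mm 13.709565540125508 speed q6 -0.0254 eff6 0.363
```

Request:
servo_tool([
  [10,[0,0,0.13],[0,0,4]],
  [10,[0,0,0.13],[0,0,4]],
  [10,[0,0,0.13],[0,0,4]],
  [10,[0,0,0],[0,0,0]],
])

```text
clock: 10.85
eef_pos: [529.9, 36.5, 186.9]
tcp_rot: [2.853, -0.444, 0.205]
contact_force: [-2.4, -4.2, 6.2]
opening: 0.16
```

```bash
python3 st.py
```

```text
t 10.85 q6 129.08 ang(cw) -30.76 off u,v,n [  0.7  -0.5 -19.9] tilt 0.39 Ftool [-0.2  5.4 -5.7] Ttool [-1.061 -0.077  0.091] open mm 13.627384178720199 speed q6 -0.0246 eff6 0.363
```

Request:
servo_tool([
  [10,[0,0,0.13],[0,0,4]],
  [10,[0,0,0.13],[0,0,4]],
  [10,[0,0,0.13],[0,0,4]],
  [10,[0,0,0],[0,0,0]],
])

```text
clock: 11.35
eef_pos: [530.1, 36.3, 186.5]
tcp_rot: [2.956, -0.493, -0.024]
contact_force: [-1.5, -3.8, 7.1]
opening: 0.16
```

```bash
python3 st.py
```

```text
t 11.35 q6 141.13 ang(cw) -18.75 off u,v,n [  0.7  -0.6 -20.4] tilt 0.39 Ftool [ 2.1  5.  -6.2] Ttool [-1.127  0.144  0.133] open mm 13.6561874104695 speed q6 -0.0254 eff6 0.363
```

Request:
servo_tool([
  [10,[0,0,0.13],[0,0,4]],
  [10,[0,0,0.13],[0,0,4]],
  [10,[0,0,0.13],[0,0,4]],
  [10,[0,0,0],[0,0,0]],
])

```text
clock: 11.85
eef_pos: [530.2, 36.3, 186.2]
tcp_rot: [3.072, -0.52, -0.261]
contact_force: [-1.4, -4.6, 6.4]
opening: 0.159
```

```bash
python3 st.py
```

```text
t 11.85 q6 153.17 ang(cw) -6.76 off u,v,n [  0.6  -0.7 -20.7] tilt 0.39 Ftool [ 3.   5.2 -5.3] Ttool [-1.116  0.399  0.056] open mm 13.567205855205323 speed q6 -0.0236 eff6 0.363
```

Request:
servo_tool([
  [10,[0,0,0.13],[0,0,4]],
  [10,[0,0,0.13],[0,0,4]],
  [10,[0,0,0.13],[0,0,4]],
  [10,[0,0,0],[0,0,0]],
])

```text
clock: 12.35
eef_pos: [530.3, 36.4, 185.9]
tcp_rot: [-3.092, -0.523, -0.5]
contact_force: [-3.4, -2.9, 8.5]
opening: 0.16
```

```bash
python3 st.py
```

```text
t 12.35 q6 165.12 ang(cw) 5.08 off u,v,n [  0.5  -0.5 -21. ] tilt 0.39 Ftool [ 2.8  3.8 -8.4] Ttool [-0.808  0.1   -1.126] open mm 13.677156565561347 speed q6 -0.0282 eff6 1.65
```

Request:
servo_tool([
  [10,[0,0,-0.03],[0,0,-1]],
  [10,[0,0,0],[0,0,0]],
])

```text
clock: 12.6
eef_pos: [530.3, 36.4, 185.9]
tcp_rot: [-3.102, -0.523, -0.479]
contact_force: [-3.8, -2.6, 7.2]
opening: 0.156
```

```bash
python3 st.py
```

```text
t 12.6 q6 164.07 ang(cw) 4.04 off u,v,n [  0.5  -0.5 -21. ] tilt 0.39 Ftool [ 1.7  3.8 -7.5] Ttool [-0.762  0.205 -1.03 ] open mm 13.360354811233051 speed q6 0.0071 eff6 0.859
```

Request:
servo_tool([
  [10,[0,0,-0.03],[0,0,-1]],
  [10,[0,0,0],[0,0,0]],
])

```text
clock: 12.85
eef_pos: [530.3, 36.3, 185.8]
tcp_rot: [-3.112, -0.524, -0.459]
contact_force: [-4.2, -3.1, 7.7]
opening: 0.16
```

```bash
python3 st.py
```

```text
t 12.85 q6 163.08 ang(cw) 3.07 off u,v,n [  0.5  -0.5 -21. ] tilt 0.39 Ftool [ 1.8  4.4 -8. ] Ttool [-0.831  0.175 -0.738] open mm 13.695839718888047 speed q6 0.0064 eff6 0.642
```

Request:
servo_tool([
  [10,[0,0,-0.03],[0,0,-1]],
  [10,[0,0,0],[0,0,0]],
])

```text
clock: 13.1
eef_pos: [530.2, 36.4, 185.9]
tcp_rot: [-3.122, -0.524, -0.44]
contact_force: [-2.4, -2.9, 6.7]
opening: 0.159
```

```bash
python3 st.py
```

```text
t 13.1 q6 162.09 ang(cw) 2.09 off u,v,n [  0.5  -0.6 -21. ] tilt 0.39 Ftool [ 2.5  3.5 -6.3] Ttool [-0.744  0.193 -0.555] open mm 13.559494123549998 speed q6 0.006 eff6 0.42
```

Request:
servo_tool([
  [10,[0,0,-0.26],[0,0,-8]],
  [10,[0,0,-0.26],[0,0,-8]],
  [10,[0,0,-0.26],[0,0,-8]],
  [10,[0,0,-0.26],[0,0,-8]],
  [10,[0,0,-0.26],[0,0,-8]],
  [10,[0,0,-0.26],[0,0,-8]],
  [10,[0,0,-0.26],[0,0,-8]],
  [10,[0,0,-0.26],[0,0,-8]],
])

```text
clock: 14.1
eef_pos: [529.3, 36.7, 187.7]
tcp_rot: [2.669, -0.236, 0.742]
contact_force: [-2.3, -4.0, 6.3]
opening: 0.161
```

Request:
servo_tool([
  [10,[0,0,-0.26],[0,0,-8]],
  [10,[0,0,-0.26],[0,0,-8]],
  [10,[0,0,-0.26],[0,0,-8]],
  [10,[0,0,-0.17],[0,0,-5]],
  [10,[0,0,0],[0,0,0]],
  [10,[0,0,0],[0,0,0]],
])

```text
clock: 14.85
eef_pos: [528.9, 37.0, 188.5]
tcp_rot: [2.617, 0.008, 1.185]
contact_force: [-3.1, -2.6, 7.3]
opening: 0.16
```

```bash
python3 st.py
```

```text
t 14.85 q6 68.79 ang(cw) -90.82 off u,v,n [  0.5  -0.5 -18. ] tilt 0.39 Ftool [-3.6  2.  -7.3] Ttool [-0.075 -0.768 -0.051] open mm 13.657029560229322 speed q6 0.0012 eff6 0.036
```

Request:
servo_tool([
  [18,[0,0,0],[0,0,0]],
  [30,[0,0,0],[0,0,0]],
  [50,[0,0,0],[0,0,0]],
  [50,[0,0,0],[0,0,0]],
  [50,[0,0,0],[0,0,0]],
])

```text
clock: 15.48
eef_pos: [528.8, 37.4, 187.9]
tcp_rot: [2.618, 0.008, 1.185]
contact_force: [0.8, 0.6, -0.1]
opening: 0.585
```

```bash
python3 st.py
```

```text
t 15.475 q6 68.8 ang(cw) -90.81 off u,v,n [ -0.1  -0.1 -18.4] tilt 0.38 Ftool [0.9 0.4 0.3] Ttool [ 0.248 -0.008  0.022] open mm 49.936947650655185 speed q6 -0.001 eff6 0.0
```

Request:
servo_tool([
  [50,[0,0,-10],[0,0,0]],
  [50,[0,0,-15],[0,0,0]],
  [50,[0,0,-20],[0,0,0]],
  [50,[0,0,-25],[0,0,0]],
  [50,[0,0,-25],[0,0,0]],
  [50,[0,0,-25],[0,0,0]],
  [50,[0,0,0],[0,0,0]],
  [50,[0,0,0],[0,0,0]],
])

```text
clock: 16.48
eef_pos: [473.3, 60.8, 291.8]
tcp_rot: [2.618, 0.007, 1.186]
contact_force: [0.2, 0.1, -0.0]
opening: 0.587
```

```bash
python3 st.py; python3 look.py 3
```

```text
t 16.475 q6 60.94 ang(cw) -90.82 off u,v,n [-2.000e-01 -1.000e-01  1.017e+02] tilt 0.38 Ftool [0.2 0.1 0.1] Ttool [ 0.189  0.014 -0.002] open mm 50.16083055048385 speed q6 0.0022 eff6 -0.016
```

View pics/v_3.png

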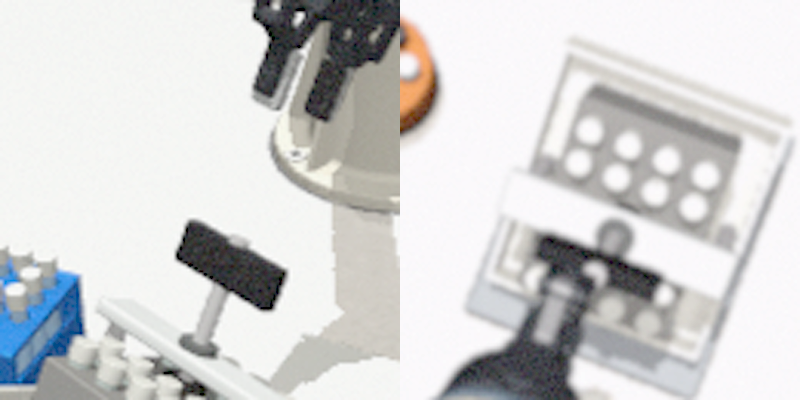

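The gripper is clear. The released handle lies parallel to the crossbar in both views (scene crop around (232,262), top crop from (540,240) to (665,290)), which matches the last tool angle of -90.8°. The rack edge and the puck look where they were.

```bash
python3 -c "
from rig import *
print(sign_off())"
```

```text
the job is handed in; nothing more can be done
None
```

The hold-down screw is set: I turned the wing handle clockwise until the foot bottomed, backed it off a quarter turn and let go. I signed the job off at about 17 s.

- **Bottoming:** The stop came after about 190° of clockwise turn. The wrist torque jumped from about 0.1 to 1.1 N m, and the finger opening stayed the same, so there was no sign of the bar slipping in the pads. Easing back a degree at a time showed the torque falling to zero at a tool angle of about -0.8°, which I took as the true stop.
- **Back-off:** I released the handle at a tool angle of -90.8°, so 90° back from the stop, with an uncertainty of about 1°. That gives a gap of about 3 mm. I did not measure the gap itself.
- **Last checks:** After release and a 120 mm retreat along the screw's axis, the contact force was about 0. The last picture shows the handle standing free and lined up with the crossbar, as expected. The tube rack and puck look unmoved as far as they show in it. The slide box lay mostly out of view or behind the arm, so I did not check it separately, but no unusual forces appeared at any point.
- **Disagreement:** My fitted outline of the cradle's base was about 15 mm off its picture, and the two cameras' corner heights differed by about 4 mm from the model. The fitted screw axis and handle position proved good, with no more than about 9 N on the wrist during the turn.

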